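# Scrape brass offcuts off the deburring plate into the chip tray

## Robot

A 6-joint arm with a two-finger parallel gripper is mounted at the origin on the work surface. World frame = base frame: x ahead of the robot, y to its left, z up, the work surface at z = 0. Lengths are in m, angles in degrees, forces in N, time in s.
With the tool pointing down it reaches from about 0.375 to 0.9 m from the base axis. Payload 3.1 kg.
Tool frame: the origin (TCP) lies between the finger pads; the fingertips stand 11 mm ahead of it and the grasp point (between the pads) lies 8 mm behind it; z points along the fingers, y is the line along which they close (so a half turn about z gives the same grasp; the last joint's range is limited). The gripper opens to 87 mm and grips with 3 to 60 N. Pads are 19 mm wide; open, the fingers measure 117 mm over their backs; the gripper's body (75 mm by 190 mm) begins 51 mm behind the grasp point.
Start: joints at [57.897, 30.224, 82.088, -0, 67.689, -10.227], TCP at [0.233, 0.58, 0.234] pointing down, gripper open.
Joint ranges: [-176.69, 176.69], [-43.24, 126.21], [12.49, 139.97], [-82, 262], [0, 151.66], [-163.58, 163.58]. Speed limits (degrees/s): [159.86, 159.86, 180, 180, 180, 180].

## Interface

Orientations are given as a 3x3 rotation matrix whose columns are the frame's x, y, z axes.
In Python, from rig import bot, viewer, workorder, models gives the robot as it stands.
- The arm moves only by the shell command python3 -m jog 'ROWS'. ROWS is JSON, a list of rows, each a list of 7 numbers: the opening, from 0 (shut) to 1 (fully open), then the shift along the tool's x, y, z in m, then the turn, a rotation vector about the tool's x, y, z in degrees. In form: [[claw, x, y, z, ax, ay, az], ...]. A call has 1 to 20 rows; each row is the pose to reach, as a shift and turn from the pose commanded when the call began, along the tool's axes at that moment; what a row does not reach only later rows make up. A row lasts 1/8 s, in which the tool goes at most 62.5 mm and 10.7 degrees, less where a joint would pass 70% of its speed; a pose out of reach is approached as far as the arm can. A call with a gripper value outside its range is refused whole. The fingers move at their own pace and stop on an object; the grip force is fixed at half the most. Time passes only in rows, so rows that repeat a pose let the fingers close. It gives the time, the measured TCP pose, the force, the opening and the grip force at its end, in the units of the state.
- bot.read_state(): the state, without advancing time (a new reading comes with each control period).
- viewer.capture(name): name is "scene" or "top"; returns (picture, depth): 480x640x3 uint8, blue, green, red; 480x640 float32, m along the optical axis (not along the pixel's ray), 0 where there is no reading.
- viewer.camera_info(name): a dict with "fx", "fy", "cx", "cy" (pixels), "world_to_cam" (4x4, takes a point from world to camera coordinates). Camera axes: x right, y down, z forward; pixel columns grow to the right and rows downward; lengths in m; the calibration is good to about 2 mm. A picture is of the moment at which its call begins. camera_info takes no time and is no camera call.
- workorder.hand_in(): hands the job in; it is judged then, once.
Trained networks look in the newest picture that a camera, given by its name, has taken for a name from the list of things; names that differ only in an ending like _2 or _b are one class to them, and where a whole thing is asked for, a point or a joint stands for the part that bears it (a point fixed in the world has none). Each returns a list of dicts, best first, with "p" (0 to 1); they miss things now and then, are a little off and sometimes report something else, mostly with a low value. They report only what shows in the picture. A call takes as long as a camera call. They do not tell look-alikes from the thing itself.
- models.outline_of(camera, thing): "mask" (480x640 bool, what is visible of it).
- models.tip_of(camera, thing): "xyz" ([x, y, z] in m, in world coordinates, good to about 4 mm: a listed point, or the origin of a listed thing).
The state is a dict: "time_s": time; "joint_positions": joint angles; "qvel": joint speeds; "tau": joint torques, N m; "position": TCP position; "tcp_rot": TCP orientation; "force": force on the tool from outside, world axes, zero at the start; "moment": the same for the moment, N m; "opening": opening from 0.0 (shut) to 1.0 (fully open); "grasp_force": force on a finger pad.
Only numpy, scipy, OpenCV 4.12 (cv2) and the standard library are available. Lean on these libraries where they do the work, as an engineer would, in place of code of your own. Each camera call takes 0.05 s, during which the arm holds its last target. There are 200 camera calls.

## Task

Take the scraper with the wooden grip out of the rack and use it to sweep all six brass offcuts off the steel plate into the empty chip tray at its end (not towards the parts box); do not touch the offcuts with the fingers. Then stand the scraper back upright in its slot of the rack, blade down to the slot's floor and about centred along it, and let go. Leave the spare blade and the other things on the bench where they are.

Things in the scene. Friction and masses are not known exactly. Their poses are not given: they have to be found in the camera images.
- plate: Raised deburring plate, fixed: a bare steel slab 196 mm (its x) by 230 mm (its y), top face 45 mm above the bench, on a grey plinth. A rim 10 mm high and 10 mm wide runs along each long side (at x = -93 and +93 mm, so 176 mm is clear between them); both y ends (y = -115 and +115 mm) are open, without rim. Origin: centre of its underside, at bench level; z up.
- chip_tray: The empty chip tray, fixed: open grey plastic box 200 mm (its x) by 110 mm (its y), 28 mm high, walls and floor 4 mm. It stands across one open end of the plate, at +y or -y of the plate (drawn each time), its near wall tucked 8 mm under the end of the slab. Origin: centre of its underside, at bench level; axes parallel to the plate's.
- parts_box: The parts box, fixed: same grey box, but divided in four compartments that hold finished brass spools 32 mm high; it stands at the plate's other open end. Origin and axes as for the chip tray.
- rack: Wooden rack, fixed, 160 mm (its x) by 120 mm (its y), 38 mm high, with two straight slots along its x at y = +32 and -32 mm; each slot is 18 mm wide, open at the ends and at the top, its floor 8 mm above the bench (30 mm deep). One slot holds the scraper, the other the spare blade (which is which is drawn). Origin: centre of its underside, at bench level.
- scraper: Bench scraper standing on edge in a slot, 0.22 kg: aluminium blade 140 mm long (its x), 10 mm thick (its y), from z = 0 to 56 mm, with a wooden grip bar on top 110 mm long (x), 24 mm thick (y), from z = 55 to 97 mm. Origin: centre of the blade's lower edge; z up along blade and grip. Pinch the grip across its 24 mm from above.
- spare_blade: Bystander: plain aluminium blade without a grip, 120 x 10 x 46 mm high, standing in the rack's other slot. Origin: centre of its lower edge.
- offcut0: Loose brass offcut lying on the plate: a straight strip 34 x 14 mm, 7 mm thick, 25 g. Origin: centre of its underside.
- offcut1: Loose brass offcut lying on the plate: a round slug 24 mm across, 7 mm thick, 25 g. Origin: centre of its underside.
- offcut2: Loose brass offcut lying on the plate: an L-shaped clip 28 x 26 mm, 7 mm thick, 25 g. Origin: centre of its underside.
- offcut3: Loose brass offcut lying on the plate: a straight strip 34 x 14 mm, 7 mm thick, 25 g. Origin: centre of its underside.
- offcut4: Loose brass offcut lying on the plate: a round slug 24 mm across, 7 mm thick, 25 g. Origin: centre of its underside.
- offcut5: Loose brass offcut lying on the plate: an L-shaped clip 28 x 26 mm, 7 mm thick, 25 g. Origin: centre of its underside.
- tape_roll: Bystander: yellow roll of tape, 80 mm across, 22 mm high, lying flat on the bench. Origin: centre of its underside.
- phone: Bystander: dark phone 72 x 150 x 9 mm lying on the bench. Origin: centre of its underside.
- stud0: Bystander: brass flanged stud, 32 mm across, 60 mm tall, standing on the bench. Origin: centre of its foot.
- stud1: Bystander: brass flanged stud, 32 mm across, 60 mm tall, standing on the bench. Origin: centre of its foot.
Mind the look-alikes: they are no part of the job. Of the things that look like the scraper, the largest one is meant.

How it is judged:
By the outcome, as a careful person would: the job done as asked, in the order asked, and still so for the second after the job is handed in, with the robot touching nothing.
It also fails if it takes over 51 s, if anything falls off the work surface, if the arm or the gripper's body presses on something with over 40 N, if the wrist force passes 120 N, or if a joint passes its speed limit or range.

## Working session

There is one attempt and no reset: what is moved stays moved. The work goes in short steps, Python scripts to look and compute and a shell command to move; the robot and the scene stay as the last step left them, time stands still between calls to the robot, and variables do not carry over. Pictures are saved under pics/ and viewed, at most 10 in all, crops included, and the job is handed in when it is done.

```bash
mkdir -p pics; cat > h.py <<'E'
import numpy as np, cv2
from rig import bot, viewer, workorder, models
def cloud(name, d):
    c=viewer.camera_info(name); T=np.linalg.inv(np.array(c["world_to_cam"]))
    v,u=np.mgrid[0:480,0:640]
    P=np.stack([(u-c["cx"])/c["fx"]*d,(v-c["cy"])/c["fy"]*d,d],-1)
    W=P@T[:3,:3].T+T[:3,3]; W[d==0]=np.nan
    return W
E
python3 - <<'E'
from h import *
s=bot.read_state(); print(s["position"],np.round(s["tcp_rot"],3).tolist(),s["opening"],s["time_s"])
for n in ("scene","top"):
    p,d=viewer.capture(n); cv2.imwrite(f"pics/{n}0.png",p); np.save(f"{n}0.npy",d)
    for t in ["scraper","spare_blade","plate","chip_tray","parts_box","rack","offcut0","offcut1","offcut2","phone","tape_roll","stud0"]:
        print(n,t,[(np.round(r["xyz"],3).tolist(),round(r["p"],2)) for r in models.tip_of(n,t)])
E
```

```text
[0.23247258 0.57938721 0.23255976] [[-0.928, 0.373, -0.001], [0.373, 0.928, -0.002], [0.0, -0.002, -1.0]] 1.003094853866955 0.0
scene scraper [([0.49, 0.272, 0.006], 0.81), ([0.319, 0.265, -0.001], 0.75), ([0.409, 0.474, 0.003], 0.75)]
scene spare_blade [([0.489, 0.333, 0.008], 0.93), ([0.575, -0.114, 0.05], 0.16)]
scene plate [([0.537, -0.12, -0.001], 0.95)]
scene chip_tray [([0.488, 0.268, 0.006], 0.61), ([0.547, -0.286, 0.0], 0.56)]
scene parts_box [([0.531, 0.04, 0.002], 0.56)]
scene rack [([0.495, 0.301, -0.002], 0.6)]
scene offcut0 [([0.576, -0.112, 0.046], 0.73), ([0.52, -0.171, 0.04], 0.64), ([0.509, -0.128, 0.042], 0.54), ([0.57, -0.063, 0.047], 0.46), ([0.561, -0.167, 0.05], 0.43), ([0.506, -0.077, 0.046], 0.42)]
scene offcut1 [([0.576, -0.112, 0.046], 0.73), ([0.52, -0.171, 0.04], 0.64), ([0.509, -0.128, 0.042], 0.54), ([0.57, -0.063, 0.047], 0.46), ([0.561, -0.167, 0.05], 0.43), ([0.506, -0.077, 0.046], 0.42)]
scene offcut2 [([0.576, -0.112, 0.046], 0.73), ([0.52, -0.171, 0.04], 0.64), ([0.509, -0.128, 0.042], 0.54), ([0.57, -0.063, 0.047], 0.46), ([0.561, -0.167, 0.05], 
[... 795 characters left out ...]
, ([0.567, -0.164, 0.046], 0.41)]
top offcut1 [([0.548, -0.28, 0.001], 0.58), ([0.574, -0.11, 0.044], 0.52), ([0.572, -0.069, 0.044], 0.48), ([0.502, -0.066, 0.043], 0.45), ([0.516, -0.174, 0.038], 0.42), ([0.567, -0.164, 0.046], 0.41)]
top offcut2 [([0.548, -0.28, 0.001], 0.58), ([0.574, -0.11, 0.044], 0.52), ([0.572, -0.069, 0.044], 0.48), ([0.502, -0.066, 0.043], 0.45), ([0.516, -0.174, 0.038], 0.42), ([0.567, -0.164, 0.046], 0.41)]
top phone [([0.733, 0.321, 0.004], 0.83), ([0.572, -0.066, 0.048], 0.35)]
top tape_roll [([0.775, 0.113, -0.004], 0.87)]
top stud0 [([0.748, -0.079, 0.002], 0.77), ([0.744, -0.246, -0.002], 0.66), ([0.517, -0.174, 0.039], 0.28), ([0.529, 0.038, -0.002], 0.16)]
```

View pics/scene0.png

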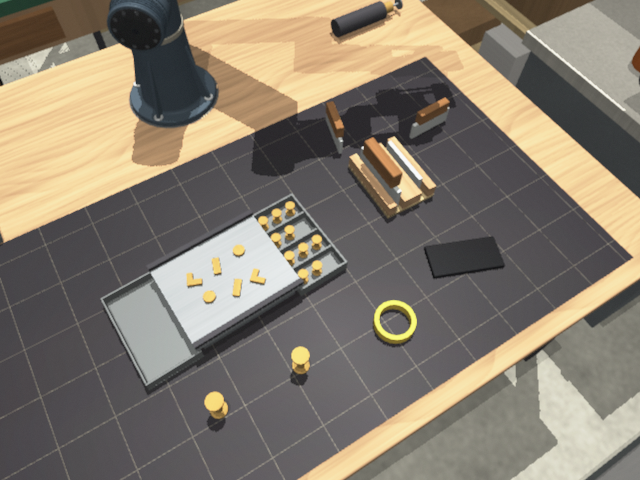

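View pics/top0.png

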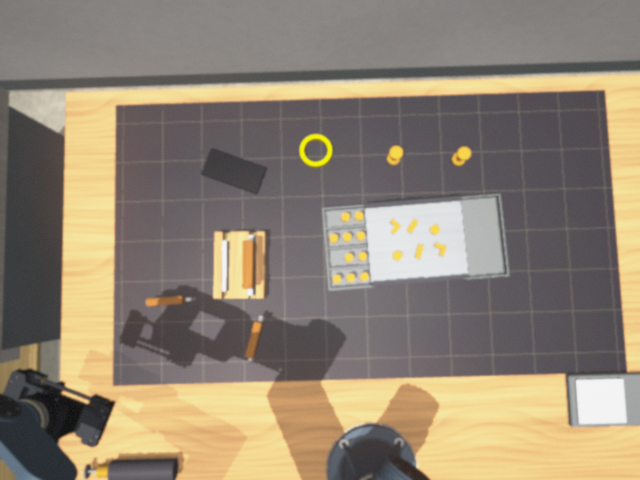

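Scraper candidates in the scene picture are (382,162) in the rack, (335,122) and (431,116), both standing on the bench. The one in the rack fits: it sits in a slot and has the longest grip. The chip tray (empty) is at (155,335), on the -y side, and the parts box is at (300,240). I'll confirm the choice in a crop and measure.

```bash
python3 - <<'E'
from h import *
im=cv2.imread("pics/scene0.png"); cv2.imwrite("pics/crop0.png",cv2.resize(im[80:230,300:480],None,fx=4,fy=4,interpolation=cv2.INTER_CUBIC))
def rect(n,W,m,zlo,zhi,label):
    m=m&(W[...,2]>zlo)&(W[...,2]<zhi); P=W[m]
    if len(P)<15: print(n,label,len(P)); return
    r=cv2.minAreaRect(P[:,:2].astype(np.float32)*1000); print(n,label,len(P),"c",np.round(r[0],1),"size",np.round(r[1],1),"ang",round(r[2],2),"z",np.round(np.percentile(P[:,2],[5,50,95])*1000,1))
for n in ("scene","top"):
    d=np.load(f"{n}0.npy"); W=cloud(n,d)
    X,Y=W[...,0],W[...,1]
    rk=(abs(X-.49)<.12)&(abs(Y-.30)<.09)
    rect(n,W,rk,.085,.13,"grip"); rect(n,W,rk,.028,.043,"racktop"); rect(n,W,rk&(abs(Y-.334)<.025),.046,.062,"spare")
    pl=(abs(X-.535)<.13)&(abs(Y+.12)<.14)
    rect(n,W,pl,.040,.048,"platetop"); rect(n,W,pl,.0485,.053,"offc"); rect(n,W,pl,.040,.06,"plateall")
    rect(n,W,(abs(X-.54)<.13)&(Y<-.2)&(Y>-.37),.020,.034,"tray")
    rect(n,W,(abs(X-.319)<.08)&(abs(Y-.265)<.1),.05,.12,"decoyA"); rect(n,W,(abs(X-.41)<.08)&(abs(Y-.475)<.08),.05,.12,"decoyB")
    for t in ("scraper","rack"):
        for r in models.outline_of(n,t):
            m=r["mask"]; print(t,round(r["p"],2),m.sum(),np.round(np.argwhere(m).mean(0)[::-1]));
            if t=="scraper": rect(n,W,m,.06,.13,"  mask")
E
```

```text
scene grip 723 c [491.6 269.6] size [ 28.2 111.8] ang 89.77 z [ 87.4 104.  107.5]
scene racktop 1917 c [474.2 303. ] size [125.  202.9] ang 87.72 z [31.1 37.8 41.3]
scene spare 297 c [491.5 333.7] size [ 13.5 121.5] ang 88.28 z [46.9 52.9 56.8]
scene platetop 8712 c [ 542.1 -121.7] size [190.2 230.8] ang 3.3 z [42.6 45.3 47.5]
scene offc 1100 c [ 537.9 -121.8] size [199.5 229.7] ang 2.86 z [48.6 50.9 52.8]
scene plateall 11625 c [ 537.8 -121.7] size [199.7 230.8] ang 3.05 z [42.8 46.  55.6]
scene tray 720 c [ 546.7 -284.7] size [202.4 109.7] ang 3.61 z [21.  27.3 30.7]
scene decoyA 352 c [320.1 263.5] size [19.5 86.3] ang 74.11 z [54.  72.3 76.6]
scene decoyB 415 c [414.3 468. ] size [21.5 85.1] ang 0.88 z [53.2 71.5 75.9]
scraper 0.92 823 [430. 117.]
scene   mask 326 c [414.3 468.6] size [21.5 83.9] ang 0.88 z [61.8 72.6 76.1]
scraper 0.9 498 [335. 125.]
scene   mask 265 c [321.  262.5] size [17.7 82.1] ang 74.69 z [62.7 73.  76.7]
scraper 0.64 1403 [382. 167.]
scene   mask 1004 c [491.2 269.4] size [ 28.4 141.8] ang 89.98 z [ 66.3 101.  107.1]
rack 0.73 2281 [394. 185.]
top grip 58
[... 393 characters left out ...]
 plateall 7932 c [ 537.3 -121.4] size [196.3 230.9] ang 3.1 z [42.6 46.6 56.1]
top tray 360 c [ 546.3 -286. ] size [200.5 105.9] ang 2.85 z [22.  28.1 31.9]
top decoyA 339 c [318.6 265.1] size [19.1 83.5] ang 74.06 z [58.6 73.7 77.6]
top decoyB 302 c [412.5 469.5] size [18.3 83.9] ang 2.47 z [68.1 74.1 78. ]
scraper 0.92 411 [254. 338.]
top   mask 321 c [318.6 265.2] size [19.  83.5] ang 74.06 z [66.5 73.9 77.7]
scraper 0.62 767 [249. 264.]
top   mask 679 c [490.7 270.3] size [ 24.6 138.4] ang 89.19 z [ 65.8 104.6 108.9]
scraper 0.57 329 [168. 300.]
top   mask 282 c [412.6 468.6] size [18.3 82. ] ang 2.47 z [69.2 74.1 78. ]
scraper 0.32 104 [412. 226.]
top   mask 0
rack 0.64 2524 [239. 265.]
```

View pics/crop0.png

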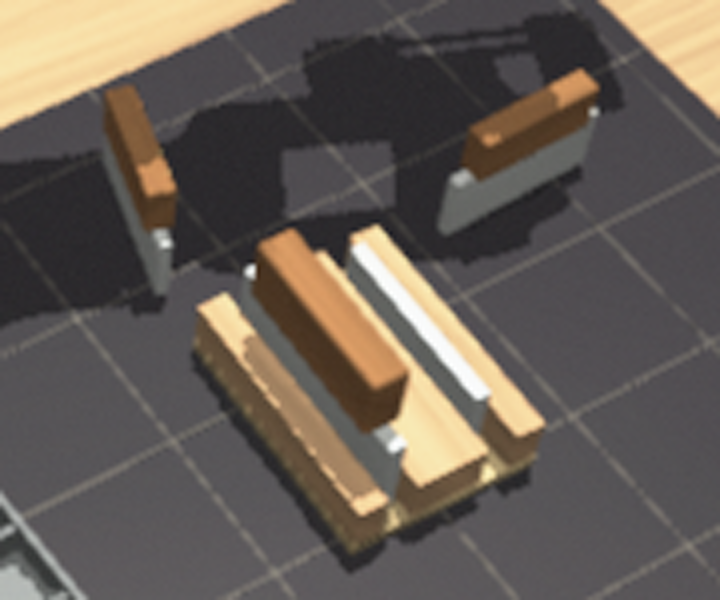

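The crop confirms it: the rack scraper, grip top about 105 mm and 110 mm long, is clearly larger than the two on the bench (about 75 mm and 84 mm). The clouds give:

| Item | Position (mm) | Yaw |
|---|---|---|
| Grip centre | (491, 270) | |
| Rack | | about -1.7° |
| Plate centre | (537.5, -121.3) | about 3.1° |
| Chip tray | at the plate's -y end | |

```bash
cat > go.py <<'E'
import sys
from h import *
# target x y z, angle of tool y in world (deg)
def go(x,y,z,a):
    s=bot.read_state(); R=np.array(s["tcp_rot"]); p=np.array(s["position"])
    ca=np.degrees(np.arctan2(R[1,1],R[0,1]))
    print("now",np.round(p,4),"ang",round(ca,2),"shift",np.round(R.T@(np.array([x,y,z])-p),4),"az",round(-(a-ca),2),"tilt",np.round(R[:,2],4),"t",s["time_s"],"F",np.round(s["force"],1),"op",round(s["opening"],3),"gf",round(s["grasp_force"],1))
go(*map(float,sys.argv[1:5]))
E
python3 go.py .491 .270 .17 89
```

```text
now [0.2328 0.58   0.2335] ang 68.12 shift [-0.3551 -0.1915  0.0635] az -20.88 tilt [-0.  0. -1.] t 1.5 F [ 0.1  0.5 -0.1] op 0.999 gf 0.0
```

```bash
python3 -m jog '[[0.7,-0.05,-0.027,0,0,0,-4],[0.7,-0.1,-0.054,0,0,0,-10],[0.7,-0.15,-0.081,0,0,0,-16],[0.7,-0.2,-0.108,0,0,0,-21],[0.7,-0.25,-0.135,0,0,0,-21],[0.7,-0.3,-0.162,0.02,0,0,-21],[0.7,-0.34,-0.184,0.04,0,0,-21],[0.7,-0.355,-0.1915,0.0635,0,0,-21],[0.7,-0.355,-0.1915,0.0635,0,0,-21],[0.7,-0.355,-0.1915,0.0635,0,0,-21]]'; python3 go.py .491 .270 .076 89
```

```text
time_s: 2.75
position: [0.4907, 0.2707, 0.1706]
tcp_rot: [[-1.0, 0.015, 0.0], [0.015, 1.0, 0.0], [-0.0, 0.0, -1.0]]
force: [0.6, 0.4, 1.0]
opening: 0.704
grasp_force: 0.0
now [0.4907 0.2707 0.1706] ang 89.15 shift [-0.0003 -0.0007  0.0946] az 0.15 tilt [ 3.e-04  5.e-04 -1.e+00] t 2.75 F [0.6 0.4 1. ] op 0.704 gf 0.0
```

```bash
python3 -m jog '[[0.7,0,-0.001,0.04,0,0,0],[0.7,0,-0.001,0.07,0,0,0],[0.7,0,-0.001,0.085,0,0,0],[0.7,0,-0.001,0.0945,0,0,0],[0.7,0,-0.001,0.0945,0,0,0],[0.2,0,-0.001,0.0945,0,0,0],[0.2,0,-0.001,0.0945,0,0,0],[0.2,0,-0.001,0.0945,0,0,0],[0.2,0,-0.001,0.0945,0,0,0],[0.2,0,-0.001,0.0945,0,0,0],[0.2,0,-0.001,0.0945,0,0,0]]'; python3 go.py .491 .270 .156 89
```

```text
time_s: 4.12
position: [0.491, 0.2691, 0.0757]
tcp_rot: [[-1.0, 0.015, 0.0], [0.015, 1.0, 0.0], [-0.0, 0.0, -1.0]]
force: [-0.3, 0.4, 1.3]
opening: 0.276
grasp_force: 30.0
now [0.491  0.2691 0.0757] ang 89.12 shift [ 0.      0.0009 -0.0803] az 0.12 tilt [ 3.e-04  2.e-04 -1.e+00] t 4.125 F [-0.3  0.4  1.3] op 0.276 gf 30.0
```

```bash
python3 -m jog '[[0.2,0,0,-0.015,0,0,0],[0.2,0,0,-0.04,0,0,0],[0.2,0,0,-0.075,0,0,0],[0.2,0,0,-0.085,0,0,0],[0.2,-0.005,-0.04,-0.085,0,0,-1],[0.2,-0.01,-0.09,-0.085,0,0,-2],[0.2,-0.02,-0.14,-0.085,0,0,-3],[0.2,-0.03,-0.19,-0.085,0,0,-4],[0.2,-0.04,-0.24,-0.085,0,0,-4],[0.2,-0.044,-0.28,-0.085,0,0,-4],[0.2,-0.046,-0.298,-0.085,0,0,-4],[0.2,-0.046,-0.298,-0.085,0,0,-4],[0.2,-0.046,-0.298,-0.085,0,0,-4]]'; python3 - <<'E'
from h import *
p,d=viewer.capture("scene"); cv2.imwrite("pics/s1.png",cv2.resize(p[120:400,80:440],None,fx=2,fy=2))
W=cloud("scene",d)
E
python3 go.py .5325 -.0294 .1145 93.1
```

```text
time_s: 5.75
position: [0.5316, -0.0282, 0.1602]
tcp_rot: [[-0.998, -0.055, -0.001], [-0.055, 0.998, 0.001], [0.001, 0.001, -1.0]]
force: [0.4, 0.7, -2.8]
opening: 0.274
grasp_force: 30.0
now [ 0.5317 -0.0281  0.1604] ang 93.21 shift [-0.0008 -0.0014  0.0459] az 0.11 tilt [-1.1e-03  8.0e-04 -1.0e+00] t 5.8 F [-0.  -0.1 -2.7] op 0.273 gf 30.0
```

View pics/s1.png

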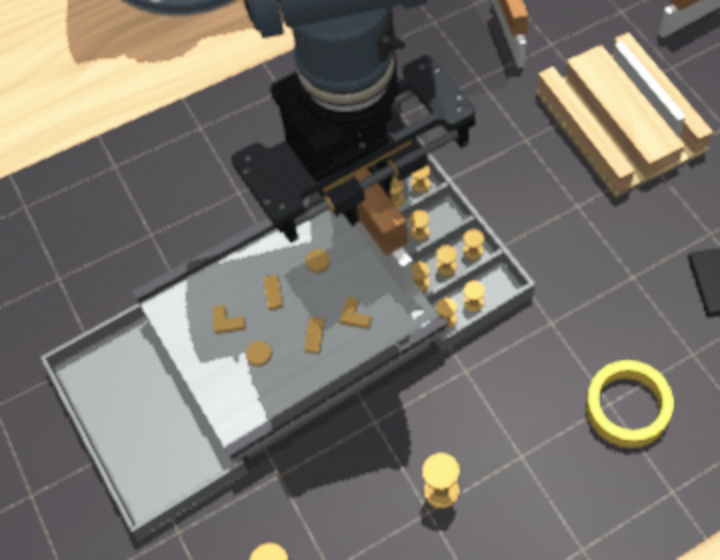

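The scraper is held level over the parts-box end of the plate, grip at crop (380,210). All six offcuts lie tray-ward of it, the nearest at (318,262) and (355,313), and the rack and spare blade are untouched. Lowering now.

```bash
python3 -m jog '[[0.2,-0.001,-0.0014,0.02,0,0,0],[0.2,-0.001,-0.0014,0.036,0,0,0],[0.2,-0.001,-0.0014,0.042,0,0,0],[0.2,-0.001,-0.0014,0.045,0,0,0],[0.2,-0.001,-0.0014,0.045,0,0,0],[0.2,-0.001,-0.0014,0.045,0,0,0]]'; python3 go.py .5436 -.2332 .1145 93.1
```

```text
time_s: 6.55
position: [0.5338, -0.0311, 0.116]
tcp_rot: [[-0.999, -0.054, 0.001], [-0.054, 0.999, -0.0], [-0.001, -0.0, -1.0]]
force: [-0.3, -0.4, -3.1]
opening: 0.276
grasp_force: 30.0
now [ 0.5338 -0.0311  0.116 ] ang 93.12 shift [ 0.0012 -0.2023  0.0016] az 0.02 tilt [ 1.e-03 -3.e-04 -1.e+00] t 6.55 F [-0.3 -0.4 -3.1] op 0.276 gf 30.0
```

```bash
python3 -m jog '[[0.2,0,0,0.0015,0,0,0],[0.2,0,-0.01,0.0015,0,0,0],[0.2,0,-0.025,0.0015,0,0,0],[0.2,0,-0.04,0.0015,0,0,0],[0.2,0,-0.055,0.0015,0,0,0],[0.2,0,-0.07,0.0015,0,0,0],[0.2,0,-0.085,0.0015,0,0,0],[0.2,0,-0.1,0.0015,0,0,0],[0.2,0,-0.115,0.0015,0,0,0],[0.2,0.001,-0.13,0.0015,0,0,0],[0.2,0.001,-0.145,0.0015,0,0,0]]'; python3 - <<'E'
from h import *
p,d=viewer.capture("scene"); cv2.imwrite("pics/s2.png",cv2.resize(p[180:400,80:360],None,fx=2.5,fy=2.5))
E
python3 go.py .5444 -.249 .1145 93.1
```

```text
time_s: 7.92
position: [0.5402, -0.1767, 0.114]
tcp_rot: [[-0.999, -0.055, -0.0], [-0.055, 0.999, 0.0], [0.0, 0.0, -1.0]]
force: [0.8, 1.7, -2.3]
opening: 0.274
grasp_force: 30.0
now [ 0.541  -0.1792  0.1142] ang 93.09 shift [ 0.0004 -0.0699 -0.0002] az -0.01 tilt [ 0.0015 -0.0025 -1.    ] t 7.975 F [ 0.5 -1.6 -2.1] op 0.27 gf 30.0
```

View pics/s2.png

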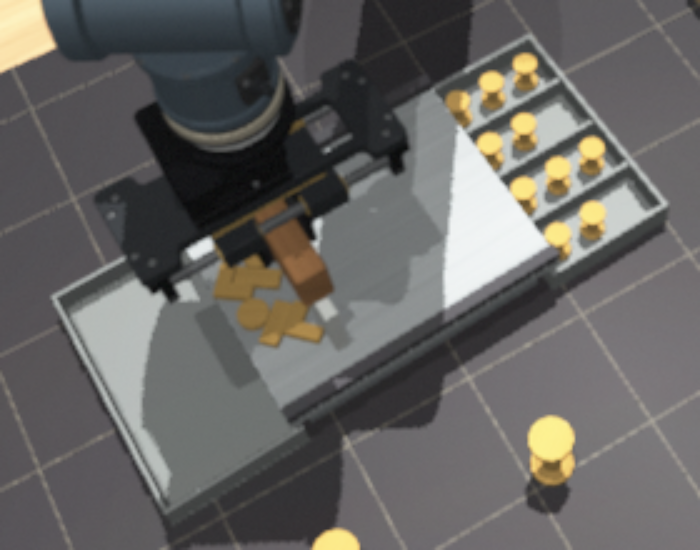

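The offcuts are bunched ahead of the blade near the tray edge, at crop (220-320, 270-340), and none are left behind it. Continuing.

```bash
python3 -m jog '[[0.2,0,-0.015,0,0,0,0],[0.2,0,-0.03,0,0,0,0],[0.2,0,-0.045,0,0,0,0],[0.2,0,-0.06,0,0,0,0],[0.2,0,-0.072,0,0,0,0],[0.2,0,-0.072,0,0,0,0],[0.2,0,-0.072,0,0,0,0],[0.2,0,-0.072,-0.02,0,0,0],[0.2,0,-0.06,-0.05,0,0,0],[0.2,0,-0.02,-0.06,0,0,0],[0.2,0,0.04,-0.06,0,0,0],[0.2,0,0.09,-0.06,0,0,0],[0.2,0,0.14,-0.06,0,0,0],[0.2,0,0.15,-0.06,0,0,0],[0.2,0,0.15,-0.06,0,0,0]]'; python3 - <<'E'
from h import *
p,d=viewer.capture("scene"); cv2.imwrite("pics/s3.png",cv2.resize(p[180:400,80:360],None,fx=2.5,fy=2.5))
E
python3 go.py .4925 .2695 .16 88.5
```

```text
time_s: 9.85
position: [0.5321, -0.0253, 0.1742]
tcp_rot: [[-0.998, -0.057, 0.0], [-0.057, 0.998, -0.001], [-0.0, -0.001, -1.0]]
force: [0.1, -0.8, -2.9]
opening: 0.274
grasp_force: 30.0
now [ 0.5325 -0.0263  0.1742] ang 93.19 shift [0.0235 0.2976 0.014 ] az 4.69 tilt [ 8.e-04 -8.e-04 -1.e+00] t 9.9 F [ 0.2 -0.2 -2.7] op 0.274 gf 30.0
```

View pics/s3.png

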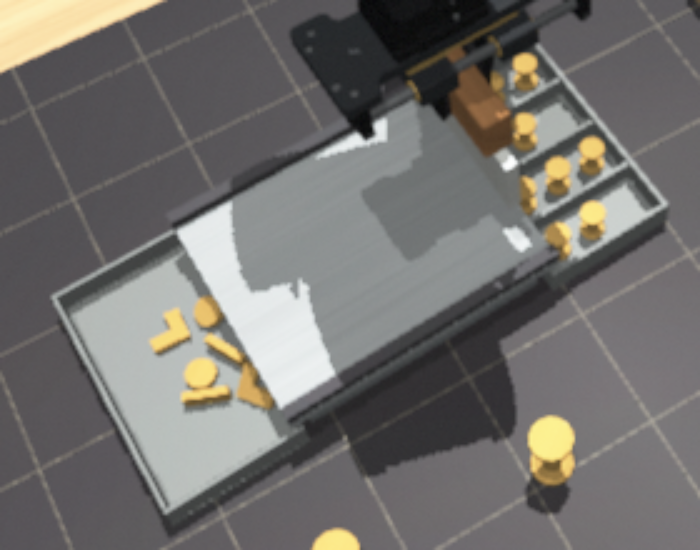

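All six offcuts are in the tray, at crop (170,335), (207,312), (225,348), (200,373), (205,395) and (255,385), and the plate is clear. Next I'll measure the empty slot and the held scraper.

```bash
python3 - <<'E'
from h import *
for n in ("scene","top"):
    p,d=viewer.capture(n); W=cloud(n,d)
    m=(abs(W[...,0]-.493)<.095)&(abs(W[...,1]-.302)<.07)&(W[...,2]>.034)&(W[...,2]<.042)
    P=W[m]; r=cv2.minAreaRect(P[:,:2].astype(np.float32)*1000); print(n,np.round(r[0],1),np.round(r[1],1),round(r[2],2),np.median(P[:,2]))
    th=np.radians(-1.7); C=np.array([.4935,.3025]); L=(W[...,:2]-C)@np.array([[np.cos(th),-np.sin(th)],[np.sin(th),np.cos(th)]])
    z=W[...,2]
    for lo in (-.07,-.03,.01,.04):   # slot edge per x-strip: rack-top samples beside the slot
        s=(L[...,0]>lo)&(L[...,0]<lo+.03)&(z>.034)&(z<.042); y=L[...,1][s]
        a=y[(y<-.025)]; b=y[(y>-.034)&(y<.03)]
        print("  x",lo,"edges",np.round(np.percentile(a,97)*1000,1),np.round(np.percentile(b,3)*1000,1))
    g=(abs(W[...,0]-.5325)<.1)&(abs(W[...,1]+.026)<.04)&(z>.15)&(z<.215)
    b=(abs(W[...,0]-.5325)<.1)&(abs(W[...,1]+.026)<.03)&(z>.1)&(z<.215)
    for k,mm in (("held",b),):
        Q=W[mm]; print(k,len(Q),np.round(np.percentile(Q,[1,99],axis=0),4).tolist())
E
```

```text
scene [493.6 301.4] [122.4 162. ] 88.66 0.03816530635678733
  x -0.07 edges -42.7 -24.0
  x -0.03 edges -42.8 -23.5
  x 0.01 edges -42.7 -23.4
  x 0.04 edges -42.2 -23.0
held 1060 [[0.5226, -0.048, 0.1082], [0.6027, -0.0058, 0.2123]]
top [494.  302.9] [120.9 158.3] 88.45 0.038437174163849175
  x -0.07 edges -42.5 -21.7
  x -0.03 edges -42.3 -22.6
  x 0.01 edges -41.7 -21.9
  x 0.04 edges -41.3 -21.7
held 152 [[0.4776, -0.0406, 0.1713], [0.502, -0.0173, 0.2087]]
```

```bash
python3 -m jog '[[0.2,0.003,0.03,0,0,0,1],[0.2,0.006,0.07,0,0,0,2],[0.2,0.01,0.12,0,0,0,3],[0.2,0.014,0.17,0,0,0,4],[0.2,0.018,0.22,0.005,0,0,4.6],[0.2,0.022,0.265,0.01,0,0,4.6],[0.2,0.0235,0.29,0.014,0,0,4.6],[0.2,0.0235,0.298,0.014,0,0,4.6],[0.2,0.0235,0.298,0.014,0,0,4.6],[0.2,0.0235,0.298,0.014,0,0,4.6],[0.2,0.0235,0.298,0.014,0,0,4.6]]'; for i in 1 2 3; do python3 go.py .4925 .270 .12 88.6; python3 -c "
from rig import viewer; viewer.capture('scene')"; done
```

```text
time_s: 11.38
position: [0.4928, 0.2691, 0.1602]
tcp_rot: [[-1.0, 0.027, 0.0], [0.027, 1.0, -0.0], [-0.0, -0.0, -1.0]]
force: [-0.5, 0.1, -2.7]
opening: 0.274
grasp_force: 30.0
now [0.4928 0.2691 0.1602] ang 88.42 shift [0.0004 0.0009 0.0402] az -0.18 tilt [ 1.e-04 -2.e-04 -1.e+00] t 11.375 F [-0.5  0.1 -2.7] op 0.274 gf 30.0
now [0.4928 0.2693 0.1602] ang 88.44 shift [0.0003 0.0007 0.0402] az -0.16 tilt [ 1.e-04 -1.e-04 -1.e+00] t 11.425 F [ 0.4  0.1 -2.5] op 0.278 gf 30.0
now [0.4927 0.2695 0.1602] ang 88.46 shift [0.0002 0.0005 0.0402] az -0.14 tilt [ 1.e-04 -0.e+00 -1.e+00] t 11.475 F [-0.3 -0.  -3.8] op 0.277 gf 30.0
```

```bash
python3 -m jog '[[0.2,0,0.0003,0.02,0,0,0],[0.2,0,0.0003,0.035,0,0,0],[0.2,0,0.0003,0.045,0,0,0],[0.2,0,0.0003,0.055,0,0,0],[0.2,0,0.0003,0.065,0,0,0],[0.2,0,0.0003,0.072,0,0,0],[0.2,0,0.0003,0.077,0,0,0],[0.2,0,0.0003,0.077,0,0,0]]';  python3 go.py .4925 .270 .0757 88.6
```

```text
time_s: 12.52
position: [0.4923, 0.2705, 0.0827]
tcp_rot: [[-1.0, 0.026, -0.001], [0.026, 1.0, -0.0], [0.001, -0.0, -1.0]]
force: [-0.3, -0.7, -2.2]
opening: 0.276
grasp_force: 30.0
now [0.4923 0.2705 0.0827] ang 88.52 shift [-0.0002 -0.0005  0.007 ] az -0.08 tilt [-5.e-04 -1.e-04 -1.e+00] t 12.525 F [-0.3 -0.7 -2.2] op 0.276 gf 30.0
```

No contact force, so the blade is in the slot. Setting it down.

```bash
python3 -m jog '[[0.2,0,-0.0003,0.003,0,0,0],[0.2,0,-0.0003,0.005,0,0,0],[0.2,0,-0.0003,0.006,0,0,0],[0.2,0,-0.0003,0.007,0,0,0],[0.2,0,-0.0003,0.0075,0,0,0],[0.2,0,-0.0003,0.0075,0,0,0]]'
```

```text
time_s: 13.28
position: [0.4924, 0.2702, 0.0757]
tcp_rot: [[-1.0, 0.026, 0.0], [0.026, 1.0, 0.0], [-0.0, 0.0, -1.0]]
force: [0.0, -0.4, -0.8]
opening: 0.271
grasp_force: 30.0
```

The weight is coming off the wrist, so the blade is on the slot floor. Releasing and retreating.

```bash
python3 -m jog '[[0.2,0,0,0.0005,0,0,0],[0.35,0,0,0.0005,0,0,0],[0.5,0,0,0.0005,0,0,0],[0.65,0,0,0.0005,0,0,0],[0.65,0,0,0.0005,0,0,0],[0.65,0,0,0.0005,0,0,0],[0.65,0,0,-0.02,0,0,0],[0.65,0,0,-0.06,0,0,0],[0.65,0,0,-0.12,0,0,0],[0.65,0,0.05,-0.15,0,0,0],[0.65,0,0.1,-0.16,0,0,0],[0.65,0,0.15,-0.16,0,0,0],[0.65,0,0.2,-0.16,0,0,0],[0.65,0,0.25,-0.16,0,0,0],[0.65,0,0.25,-0.16,0,0,0]]'; python3 - <<'E'
from h import *
for n in ("scene","top"):
    p,d=viewer.capture(n); W=cloud(n,d)
    if n=="scene": cv2.imwrite("pics/s4.png",p)
    z=W[...,2]; m=(abs(W[...,0]-.49)<.12)&(abs(W[...,1]-.27)<.03)&(z>.085)&(z<.12)
    P=W[m]; r=cv2.minAreaRect(P[:,:2].astype(np.float32)*1000); print(n,np.round(r[0],1),np.round(r[1],1),round(r[2],2),np.percentile(P[:,2],[50,95]))
E
```

```text
time_s: 15.15
position: [0.4979, 0.5235, 0.2347]
tcp_rot: [[-1.0, 0.022, 0.0], [0.022, 1.0, 0.001], [-0.0, 0.001, -1.0]]
force: [0.6, -0.1, 0.3]
opening: 0.655
grasp_force: 0.0
scene [492.9 268. ] [ 27.1 111.8] 88.56 [0.10408159 0.107454  ]
top [492.2 269.8] [ 25.7 109.1] 88.88 [0.1050027  0.10907161]
```

View pics/s4.png

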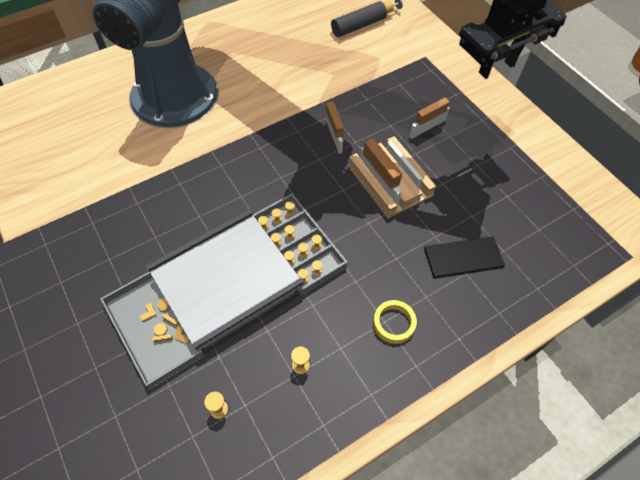

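The scraper stands in its slot at (382,162) with its grip top at 105 mm, as before. The offcuts are in the tray around (160,322), the plate is clear, and the other things are where they were.

```bash
python3 -c "
from rig import workorder; print(workorder.hand_in())"
```

```text
the job is handed in; nothing more can be done
None
```

The job is handed in: all six offcuts are in the chip tray, and the scraper is back upright in its slot and released at about 15 s; the other things look unmoved in the last picture.

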